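# Free a unit from a tester whose drawer has stayed latched

### The job

The tester has lost power with a dimmer box shut in its loading drawer, and the drawer's spring latch lies hidden under one of the three access holes in the cover; the cover is common to several models, so the other two holes end on the solid frame. Take one of the drivers from the stand, feel down the holes with its blade, gently and without forcing it, for the one that gives, and press the latch down there until the drawer springs out. Put the driver back upright in the stand, lift the dimmer box out and set it flat, knob up, in the empty black tray beside the tester; leave the drawer out and the other things on the bench where they are.

Things in the scene. Friction and masses are not known exactly. Their poses are not given: they have to be found in the camera images.
- driver_1_handle (a point): One of three precision screwdrivers standing upright, handle up, in the driver stand (22 g). Centre of its round fluted handle: 11 mm thick, reaching 44 mm above and below the point, which stands 125 mm above the bench. The point's y axis runs along the driver, from blade to handle.
- driver_1_tip (a point): The tip of that driver's thin blade (3.4 mm thick, 52 mm long from handle to tip), 96 mm below the centre of the handle when it stands upright.
- driver_2_handle (a point): One of three precision screwdrivers standing upright, handle up, in the driver stand (22 g). Centre of its round fluted handle: 11 mm thick, reaching 44 mm above and below the point, which stands 125 mm above the bench. The point's y axis runs along the driver, from blade to handle.
- driver_2_tip (a point): The tip of that driver's thin blade (3.4 mm thick, 62 mm long from handle to tip), 106 mm below the centre of the handle when it stands upright.
- driver_3_handle (a point): One of three precision screwdrivers standing upright, handle up, in the driver stand (22 g). Centre of its round fluted handle: 11 mm thick, reaching 44 mm above and below the point, which stands 125 mm above the bench. The point's y axis runs along the driver, from blade to handle.
- driver_3_tip (a point): The tip of that driver's thin blade (3.4 mm thick, 72 mm long from handle to tip), 116 mm below the centre of the handle when it stands upright.
- stand: Plywood driver stand, fixed, 64 x 150 mm, 103 mm tall; origin under its centre, long side along its y. The handles rest on its lower plate (top at 81 mm, 9 mm holes for the blades) and pass through 16 mm holes in the upper plate (95 to 103 mm), showing 66 mm above it.
- slot_1 (a point): Centre of one of the stand's three holes, on top of the upper plate (103 mm above the bench). The slots lie 45 mm apart in a row along the stand's y.
- slot_2 (a point): Centre of one of the stand's three holes, on top of the upper plate (103 mm above the bench). The slots lie 45 mm apart in a row along the stand's y.
- slot_3 (a point): Centre of one of the stand's three holes, on top of the upper plate (103 mm above the bench). The slots lie 45 mm apart in a row along the stand's y.
- tester: Grey sheet-metal bench tester, fixed, 200 (x) x 210 (y) x 70 mm tall; origin under its centre, front with the drawer towards its -x. The flat 3 mm cover has three 9 mm access holes in a row near the rear. Under one, not to be seen and differing from start to start, is the spring latch; under the others the solid frame.
- hole_a (a point): Centre of the left (+y) access hole on top of the cover, 9 mm across; neighbours 45 mm apart along the tester's y. Axes of the tester. 30 mm down a rod meets either a solid frame pad or, at the same height, the latch head (16 x 20 mm): that one gives from about 3 N, lets the drawer go 5 to 6 mm further down at 5 to 7 N, and stops at 9 mm.
- hole_b (a point): Centre of the middle access hole on top of the cover, 9 mm across; neighbours 45 mm apart along the tester's y. Axes of the tester. 30 mm down a rod meets either a solid frame pad or, at the same height, the latch head (16 x 20 mm): that one gives from about 3 N, lets the drawer go 5 to 6 mm further down at 5 to 7 N, and stops at 9 mm.
- hole_c (a point): Centre of the right (-y) access hole on top of the cover, 9 mm across; neighbours 45 mm apart along the tester's y. Axes of the tester. 30 mm down a rod meets either a solid frame pad or, at the same height, the latch head (16 x 20 mm): that one gives from about 3 N, lets the drawer go 5 to 6 mm further down at 5 to 7 N, and stops at 9 mm.
- loader (a joint): Loading drawer, m: 0 shut and latched, 0.115 sprung out to its stop along the tester's -x; once tripped it comes out by itself in about 1 s and stays. Inside 124 mm long (x) and 140 mm wide (y), its centre 16 mm to the tester's -y; shut, the inside spans x -97 to +27 mm of the tester. Above the bench: floor 17 mm, walls 47 mm, black front 62 mm.
- unit_mid (a point): Unit in the drawer: black dimmer box, round knob on top, a plug at each end; 50 mm (its x) x 78 mm (its y; 112 over the plugs), 28 mm tall (41 with knob), 60 to 120 g. The point is the box's centre, 14 mm above its underside, 31 mm above the bench in the drawer. Grasp it across its 50 mm x; with the drawer out, about 25 mm is free on either side.
- parts_tray: Low black empty open tray, loose, 0.4 kg, 141 mm (its x) x 206 mm (its y), 31 mm tall, walls about 5 mm; origin under its centre, floor 2 mm above the bench. It and the driver stand lie left and right of the tester, either way round.
- flux_bottle: Bystander: white dropper bottle with a pointed cap, 38 mm wide, 86 mm tall, near the tester's left rear corner; origin under its centre.
- tape_roll: Bystander: roll of masking tape lying flat, 103 mm wide, 25 mm tall; origin under its centre.
- tub: Bystander: lidded plastic sample tub, 66 mm wide, 29 mm tall, standing on the tester's cover in front of the holes; origin under its centre.
- tape_measure: Bystander: tape measure lying on its side, 50 x 76 mm, 35 mm tall; origin under its centre.
- reel: Bystander: solder reel standing on its flange, 52 mm wide, 40 mm tall; origin under its centre.

How it is judged:
By the outcome, as a careful person would: the job done as asked, in the order asked, and still so for the second after the job is handed in, with the robot touching nothing.
It also fails if it takes over 72 s, if anything falls off the work surface, if the arm or the gripper's body presses on something with over 40 N, if the wrist force passes 120 N, or if a joint passes its speed limit or range.

### The arm

A 7-joint arm with a two-finger parallel gripper is mounted at the origin on a cart in front of the work surface, level with it; the furniture and walls round the work are solid. World frame = base frame: x ahead of the robot, y to its left, z up, the work surface at z = 0. Lengths are in m, angles in rad, forces in N, time in s.
With the tool pointing down it reaches from about 0.35 to 0.9 m from the base axis. Payload 7.2 kg.
Tool frame: the origin (TCP) lies between the finger pads; the fingertips stand 25 mm ahead of it and the grasp point (between the pads) lies 6 mm ahead of it (bot.tcp_to_tips is the distance from the TCP to the fingertips, in m); z points along the fingers, y is the line along which they close (so a half turn about z gives the same grasp; the last joint's range is limited). The gripper opens to 88 mm and grips with 3 to 60 N. Pads are 20 mm wide; open, the fingers measure 115 mm over their backs; the gripper's body (75 mm by 178 mm) begins 61 mm behind the grasp point.
Start: joints at [-1.268, 0.411, -0.013, 1.596, 0.006, 1.134, -0.082], TCP at [0.226, 0.583, 0.211] pointing down, gripper open.
Joint ranges: [-2.95, 2.95], [-0.29, 1.99], [-1.47, 1.44], [0.14, 2.54], [-1.03, 4.17], [0.13, 1.85], [-2.86, 2.86]. Speed limits (rad/s): [2.39, 2.39, 3.01, 3.01, 3.14, 3.14, 3.14].

### API

Orientations are given as a unit quaternion [w, x, y, z].
In Python, from bench import bot, grab_frame, camera_model, ticket gives the robot as it stands.
- The arm moves only by the tool carry_out, never from a script. Its argument "steps" is text: rows parted by semicolons, each of 7 numbers parted by spaces: the shift along the tool's x, y, z in m, then the turn, a rotation vector about the tool's x, y, z in degrees, then the finger opening in m, from 0 to 0.0878. In form: tx ty tz rx ry rz grip; .... A call has 1 to 10 rows; each row is the pose to reach, as a shift and turn from the pose commanded when the call began, along the tool's axes at that moment; what a row does not reach only later rows make up. A row lasts 1/8 s, in which the tool goes at most 62.5 mm and 10.7 degrees, less where a joint would pass 70% of its speed; a pose out of reach is approached as far as the arm can. A call with a gripper value outside its range is refused whole. The fingers move at their own pace and stop on an object; "grip_force" is the grip in N (left out, the last holds). Time passes only in rows, so rows that repeat a pose let the fingers close. It gives the time, the measured TCP pose, the force, the opening and the grip force at its end, in the units of the state.
- bot.get_state(): the state, without advancing time (a new reading comes with each control period).
- grab_frame(name): name is "side" or "top" or "wrist"; returns (picture, depth): 420x560x3 uint8, red, green, blue; 420x560 float32, m along the optical axis (not along the pixel's ray), 0 where there is no reading.
- camera_model(name): a dict with "intrinsics" (3x3 intrinsics, pixels), "extrinsics" (4x4, takes a point from world to camera coordinates). Camera axes: x right, y down, z forward; pixel columns grow to the right and rows downward; lengths in m; the calibration is good to about 2 mm. A picture is of the moment at which its call begins: read the wrist's pose just before it. camera_model takes no time and is no camera call; for the wrist camera it gives the pose at the moment of the call.
- ticket.sign_off(): hands the job in; it is judged then, once.
The state is a dict: "clock": time; "joints": joint angles; "dq": joint speeds; "joint_efforts": joint torques, N m; "eef_pos": TCP position; "tcp_rot": TCP orientation; "wrist_force": force on the tool from outside, world axes, zero at the start; "wrist_torque": the same for the moment, N m; "finger_gap": finger opening in m; "finger_force": force on a finger pad.
Only numpy, scipy, OpenCV 4.12 (cv2) and the standard library are available. Lean on these libraries where they do the work, as an engineer would, in place of code of your own. Each camera call takes 0.05 s, during which the arm holds its last target. There are 200 camera calls.

## Working session

There is one attempt and no reset: what is moved stays moved. The work goes in short steps, Python scripts to look and compute and a tool call to move; the robot and the scene stay as the last step left them, time stands still between calls to the robot, and variables do not carry over. Pictures are saved under pics/ and viewed, at most 10 in all, crops included, and the job is handed in when it is done.

Besides the shell and the picture viewer there is one more tool, called in YAML: its name, and indented under it one key for each argument. carry_out: Moves the arm, as the interface text tells. Its arguments: {"type":"object","properties":{"steps":{"type":"string"},"grip_force":{"type":"number"}},"required":["steps"]}

```bash
mkdir -p pics; cat > h.py <<'E'
import numpy as np, cv2
from scipy.spatial.transform import Rotation as R
from bench import bot, grab_frame, camera_model, ticket
def snap(n,f):
    m=camera_model(n); p,d=grab_frame(n); cv2.imwrite(f'pics/{f}.png',p[:,:,::-1]); np.savez(f'pics/{f}.npz',p=p,d=d,K=m['intrinsics'],E=m['extrinsics']); return p,d
def load(f): return np.load(f'pics/{f}.npz')
def world(f,u,v,z=None):
    a=load(f);K,E=np.array(a['K']),np.array(a['E']);r=np.linalg.inv(K)@[u,v,1];Rt=E[:3,:3].T;c=-Rt@E[:3,3]
    if z is None: s=float(np.median(a['d'][int(v)-1:int(v)+2,int(u)-1:int(u)+2]))
    else: s=(z-c[2])/(Rt@r)[2]
    return c+s*(Rt@r)
def rel(p,yaw=None):
    "shift in tool axes to world p"
    s=bot.get_state(); q=np.array(s['tcp_rot']); r=R.from_quat(q[[1,2,3,0]]); return r.inv().apply(np.array(p)-s['eef_pos'])
E
python3 - <<'E'
from h import *
s=bot.get_state(); print({k:np.round(v,3) for k,v in s.items()})
snap('top','t0');snap('side','s0')
for n in('t0','s0'):
    a=load(n);print(np.round(a['E'],3),a['K'][0])
E
```

```text
{'clock': np.float64(0.0), 'joints': array([-1.268,  0.412, -0.013,  1.597,  0.006,  1.134, -0.082]), 'dq': array([-0.001, -0.001,  0.   ,  0.001, -0.   , -0.002,  0.001]), 'joint_efforts': array([-1.0000e-03, -5.8794e+01,  6.4100e-01, -2.9109e+01, -5.4000e-02,
        1.8000e-02,  0.0000e+00]), 'eef_pos': array([0.226, 0.582, 0.21 ]), 'tcp_rot': array([-0.   ,  0.184,  0.983, -0.001]), 'wrist_force': array([ 0.304, -0.131, -0.028]), 'wrist_torque': array([-0.003,  0.032, -0.014]), 'finger_force': np.float64(0.0), 'finger_gap': np.float64(0.088)}
[[-0.024 -1.     0.002 -0.022]
 [-0.988  0.023 -0.15   0.524]
 [ 0.15  -0.006 -0.989  1.227]
 [ 0.     0.     0.     1.   ]] [444.9861844   0.        282.4339427]
[[-1.     0.023 -0.002  0.532]
 [ 0.012  0.465 -0.885  0.123]
 [-0.02  -0.885 -0.466  1.392]
 [ 0.     0.     0.     1.   ]] [487.27708673   0.         279.81481571]
```

View pics/t0.png

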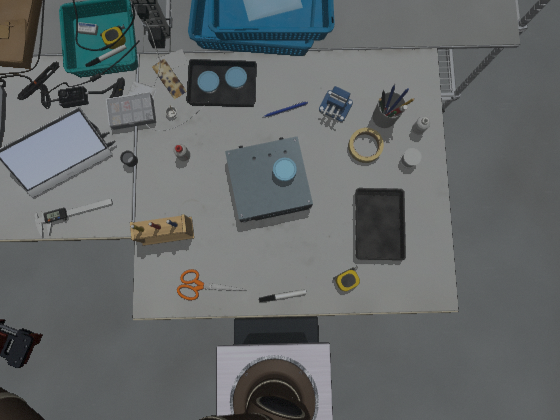

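View pics/s0.png

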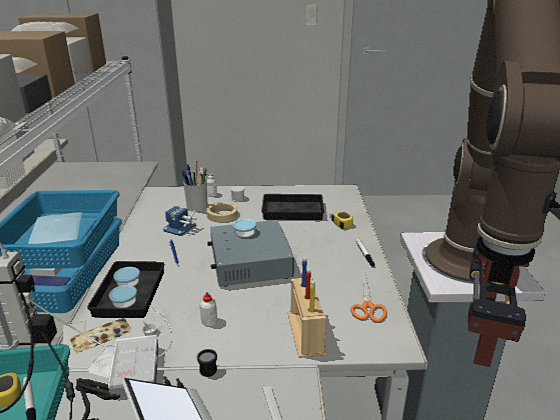

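The top view shows the tester at about (270,180), with holes near (253,158), (269,155) and (285,152). The stand is at (162,229) and the tray at (380,225). I'll enlarge both areas.

```bash
python3 - <<'E'
import cv2
p=cv2.imread('pics/t0.png')
a=cv2.resize(p[200:250,120:200],None,fx=8,fy=8,interpolation=3)[:, :]
b=cv2.resize(p[130:230,220:320],None,fx=6,fy=6,interpolation=3)
cv2.imwrite('pics/b.png',b)
s=cv2.imread('pics/s0.png');cv2.imwrite('pics/a.png',cv2.vconcat([cv2.resize(a,(480,300)),cv2.resize(s[250:360,270:350],(218,300),interpolation=3).copy() if 0 else cv2.copyMakeBorder(cv2.resize(s[250:360,270:350],(218,300),interpolation=3),0,0,0,262,0)]))
E
```

```text
(no output)
```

View pics/a.png

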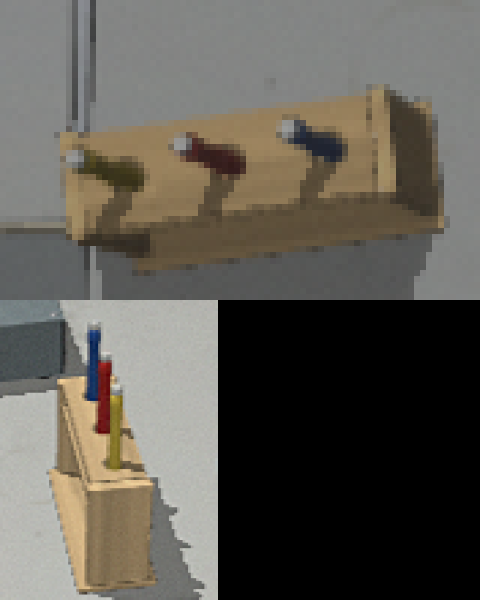

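View pics/b.png

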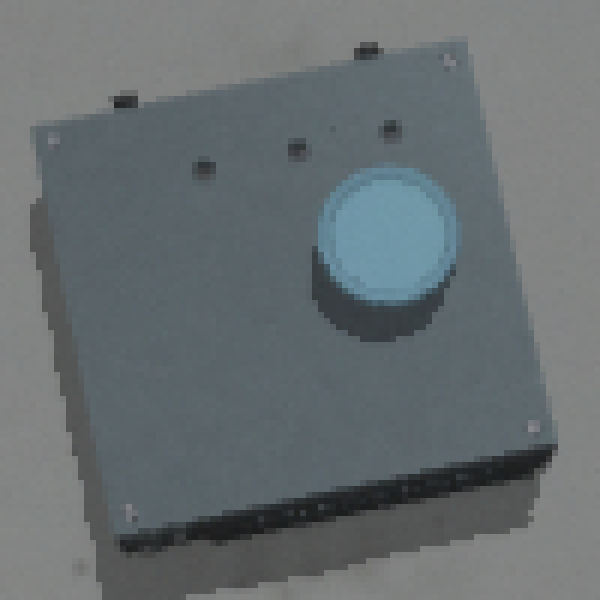

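Driver tops in the top image are (133,226), (150.7,224.2) and (168.3,221.3). The holes are (254,158), (269.5,155) and (285.2,151.7).

```bash
python3 - <<'E'
from h import *
D=[world('t0',*c,.169) for c in((133,226.2),(150.7,224.2),(168.3,221.3))]
H=[world('t0',*c,.070) for c in((254,158),(269.5,155),(285.2,151.7))]
C=[world('t0',220+x/6,130+y/6,.07) for x,y in((32,127),(466,40),(556,447),(120,540))]
print('D',np.round(D,4));print('H',np.round(H,4));print('C',np.round(C,4),np.mean(C,0))
d=D[0]-D[2];print('stand y yaw',np.degrees(np.arctan2(d[1],d[0])),np.linalg.norm(d))
d=H[0]-H[2];print('tester y yaw',np.degrees(np.arctan2(d[1],d[0])),np.linalg.norm(d))
d=C[0]+C[1]-C[2]-C[3];print('tester x',np.degrees(np.arctan2(d[1],d[0])))
a=[world('t0',*c,.031) for c in((357,189),(404,188),(405,261),(355,259))];print('tray',np.round(a,3),np.mean(a,0))
s=bot.get_state();print(R.from_quat(np.array(s['tcp_rot'])[[1,2,3,0]]).as_matrix().round(3))
t=D[2].copy();t[2]=.25;print(rel(t))
E
```

```text
D [[0.4727 0.3458 0.169 ]
 [0.4768 0.3011 0.169 ]
 [0.4831 0.2566 0.169 ]]
H [[ 0.6711  0.0422  0.07  ]
 [ 0.6789 -0.0018  0.07  ]
 [ 0.6875 -0.0465  0.07  ]]
C [[ 0.693   0.1231  0.07  ]
 [ 0.7309 -0.0831  0.07  ]
 [ 0.5341 -0.1191  0.07  ]
 [ 0.4953  0.0834  0.07  ]] [0.61330093 0.00108765 0.07      ]
stand y yaw 96.66114747669208 0.08987738756115125
tester y yaw 100.4415944500877 0.09013410557360929
tester x 10.86824676002228
tray [[ 0.583 -0.252  0.031]
 [ 0.583 -0.388  0.031]
 [ 0.373 -0.377  0.031]
 [ 0.382 -0.236  0.031]] [ 0.48010786 -0.31300094  0.031     ]
[[-0.932  0.362 -0.   ]
 [ 0.362  0.932 -0.001]
 [-0.    -0.001 -1.   ]]
[-0.3572807  -0.21040701 -0.03975472]
```

carry_out:
  steps: "-0.1 -0.06 -0.04 0 0 15 0.0878; -0.357 -0.210 -0.04 0 0 62 0.0878; -0.357 -0.210 -0.04 0 0 62 0.0878; -0.357 -0.210 -0.04 0 0 62 0.0878; -0.357 -0.210 -0.04 0 0 62 0.0878; -0.357 -0.210 -0.04 0 0 62 0.0878; -0.357 -0.210 -0.04 0 0 62 0.0878; -0.357 -0.210 -0.04 0 0 62 0.0878; -0.357 -0.210 -0.04 0 0 62 0.0878; -0.357 -0.210 -0.04 0 0 62 0.0878"
  grip_force: 20

```text
clock: 1.35
eef_pos: [0.4821, 0.2588, 0.2503]
tcp_rot: [-0.0, 0.663, 0.748, -0.0]
wrist_force: [-0.6, -0.9, 0.3]
finger_gap: 0.0879
finger_force: 0.0
```

```bash
python3 - <<'E'
from h import *
print(rel([.4831,.2566,.14+.006])); snap('wrist','w1')
s=bot.get_state();print(R.from_quat(np.array(s['tcp_rot'])[[1,2,3,0]]).as_matrix().round(3))
E=load('w1')['E'];print(E.round(3))
E
```

```text
[-0.00235758  0.00080084  0.10432758]
[[-0.12   0.993 -0.001]
 [ 0.993  0.12   0.   ]
 [ 0.    -0.001 -1.   ]]
[[ 0.993  0.121 -0.    -0.511]
 [ 0.116 -0.947  0.3    0.141]
 [ 0.036 -0.297 -0.954  0.488]
 [ 0.     0.     0.     1.   ]]
```

View pics/w1.png

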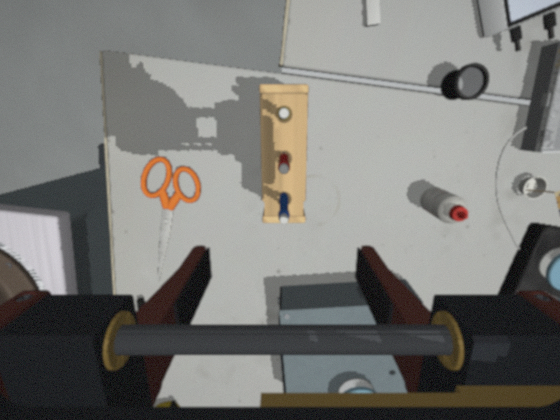

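The wrist view shows the blue driver's cap at about (284,219), between the fingers, with red at (284,161) and yellow at (284,113).

```bash
python3 - <<'E'
from h import *
for c in((284,219),(284,161),(284,113)): print(world('w1',*c,.169),world('w1',*c))
E
```

```text
[0.4843312  0.25446638 0.169     ] [0.4841278  0.25600119 0.17354341]
[0.47793289 0.30632228 0.169     ] [0.47804518 0.30555537 0.16328058]
[0.47317526 0.34488102 0.169     ] [0.47317037 0.34479075 0.17418957]
```

carry_out:
  steps: "-0.002 0.001 0.06 0 0 0 0.06; -0.002 0.001 0.104 0 0 0 0.05; -0.002 0.001 0.104 0 0 0 0.04; -0.002 0.001 0.104 0 0 0 0.04"

```text
clock: 1.9
eef_pos: [0.485, 0.2564, 0.1482]
tcp_rot: [0.0, 0.664, 0.748, 0.001]
wrist_force: [0.3, 0.2, -0.0]
finger_gap: 0.0512
finger_force: 0.0
```

carry_out:
  steps: "0 0 0 0 0 0 0.02; 0 0 0 0 0 0 0.005; 0 0 0 0 0 0 0.005; 0 0 0 0 0 0 0.005; 0 0 0 0 0 0 0.005; 0 0 0 0 0 0 0.005; 0 0 0 0 0 0 0.005"
  grip_force: 25

```text
clock: 2.78
eef_pos: [0.4844, 0.2556, 0.1468]
tcp_rot: [-0.0, 0.664, 0.748, 0.0]
wrist_force: [-0.4, -0.7, 2.4]
finger_gap: 0.01
finger_force: 25.0
```

carry_out:
  steps: "0 0 -0.03 0 0 0 0.005; 0 0 -0.07 0 0 0 0.005; 0 0 -0.12 0 0 0 0.005; 0 0 -0.135 0 0 0 0.005; 0 0 -0.135 0 0 0 0.005; 0 0 -0.135 0 0 0 0.005"

```text
clock: 3.52
eef_pos: [0.4836, 0.2552, 0.2799]
tcp_rot: [-0.0, 0.664, 0.748, -0.001]
wrist_force: [0.0, -0.6, -0.4]
finger_gap: 0.0102
finger_force: 25.0
```

```bash
python3 - <<'E'
from h import *
t=np.array([.6789,-.0018,.27]);print(rel(t)); snap('wrist','w2');snap('side','s2')
a=cv2.imread('pics/w2.png');b=cv2.imread('pics/s2.png')[100:350,220:400]
cv2.imwrite('pics/v2.png',cv2.hconcat([cv2.resize(a,(467,350))]+[cv2.resize(b,(252,350))]))
s=bot.get_state();print(s['clock'],s['eef_pos'],R.from_quat(np.array(s['tcp_rot'])[[1,2,3,0]]).as_matrix().round(4))
E
```

```text
[-0.27821707  0.16373005  0.00988604]
3.625 [0.48366367 0.25526203 0.28000147] [[-0.1177  0.993  -0.0022]
 [ 0.993   0.1177 -0.0017]
 [-0.0014 -0.0023 -1.    ]]
```

View pics/v2.png

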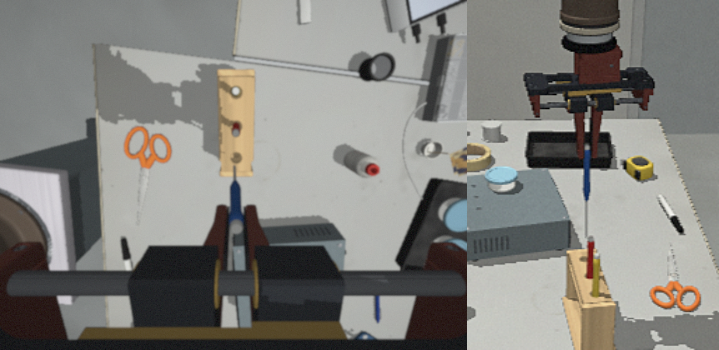

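The blue driver is held straight. Its blade tip is at about wrist px (281,200) and side px (305,268), so I can work out the blade length.

```bash
python3 - <<'E'
from h import *
for L in(.118,.128,.138):
    p=np.array([.4837,.2553,.28-L,1])
    for n in('w2','s2'):
        a=load(n);q=a['K']@(a['E']@p)[:3];print(L,n,q[:2]/q[2])
s=load('s2')['p'];
for v in range(255,284,2): print(v,s[v,299:311].sum(1).tolist())
w=load('w2')['p']
for v in range(184,216,2): print(v,w[v,274:292].sum(1).tolist())
E
```

```text
0.118 w2 [282.54745741 202.92609377]
0.118 s2 [303.98085818 262.68327241]
0.128 w2 [282.57704215 200.33365367]
0.128 s2 [303.88471464 266.45462214]
0.138 w2 [282.60487115 197.89506483]
0.138 s2 [303.78939249 270.19375179]
255 [564, 562, 591, 568, 596, 451, 393, 548, 571, 583, 576, 576]
257 [577, 586, 585, 575, 595, 460, 384, 540, 583, 573, 573, 559]
259 [564, 581, 575, 581, 599, 453, 387, 527, 581, 569, 568, 578]
261 [552, 551, 567, 558, 583, 457, 388, 549, 575, 574, 569, 573]
263 [518, 535, 533, 559, 585, 469, 382, 537, 582, 572, 573, 575]
265 [570, 572, 576, 578, 602, 457, 377, 547, 586, 582, 564, 581]
267 [517, 587, 574, 571, 591, 450, 396, 542, 598, 589, 592, 585]
269 [541, 600, 579, 580, 603, 442, 486, 465, 377, 346, 349, 530]
271 [303, 539, 601, 592, 572, 591, 607, 456, 391, 423, 414, 470]
273 [326, 333, 517, 575, 576, 602, 538, 334, 193, 208, 166, 203]
275 [344, 330, 307, 541, 593, 582, 461, 237, 157, 175, 181, 192]
277 [318, 301, 273, 414, 449, 566, 529, 307, 146, 182, 138, 270]
279 [580, 584, 564, 563, 556, 566, 515, 300, 140, 169, 137, 364]
281 [556, 553, 545, 506, 499, 511
[... 916 characters left out ...]
 518, 528, 535, 547, 542, 544, 538]
202 [484, 498, 498, 500, 465, 410, 335, 284, 360, 432, 489, 516, 530, 539, 546, 547, 541, 545]
204 [494, 489, 502, 489, 479, 410, 336, 298, 360, 435, 491, 513, 519, 526, 535, 535, 539, 529]
206 [534, 528, 540, 532, 502, 440, 334, 293, 351, 439, 500, 516, 516, 518, 512, 509, 505, 503]
208 [569, 560, 567, 568, 542, 471, 356, 296, 345, 455, 519, 537, 546, 534, 532, 536, 528, 520]
210 [556, 553, 560, 559, 540, 456, 342, 286, 337, 447, 522, 534, 539, 537, 542, 530, 528, 521]
212 [543, 538, 538, 531, 512, 440, 338, 283, 337, 422, 502, 532, 528, 531, 528, 523, 529, 522]
214 [550, 550, 552, 554, 530, 452, 347, 295, 329, 442, 526, 556, 546, 548, 558, 542, 552, 552]
```

carry_out:
  steps: "-0.278 0.164 0.0 0 0 0 0.005; -0.278 0.164 0.0 0 0 0 0.005; -0.278 0.164 0.0 0 0 0 0.005; -0.278 0.164 0.0 0 0 0 0.005; -0.278 0.164 0.0 0 0 0 0.005; -0.278 0.164 0.0 0 0 0 0.005; -0.278 0.164 0.0 0 0 0 0.005; -0.278 0.164 0.0 0 0 0 0.005"

```text
clock: 4.62
eef_pos: [0.6793, 0.0009, 0.2811]
tcp_rot: [-0.001, 0.663, 0.748, 0.0]
wrist_force: [0.0, 0.2, 0.4]
finger_gap: 0.0105
finger_force: 25.0
```

carry_out:
  steps: "0.003 0 0.04 0 0 0 0.005; 0.003 0 0.066 0 0 0 0.005; 0.003 0 0.066 0 0 0 0.005; 0.003 0 0.066 0 0 0 0.005"

```text
clock: 5.12
eef_pos: [0.68, 0.0029, 0.2171]
tcp_rot: [0.0, 0.664, 0.748, 0.001]
wrist_force: [-0.5, 0.4, 0.7]
finger_gap: 0.0099
finger_force: 25.0
```

```bash
python3 - <<'E'
from h import *
s=bot.get_state();print(s['clock'],s['eef_pos'],s['wrist_force'],R.from_quat(np.array(s['tcp_rot'])[[1,2,3,0]]).as_matrix().round(4))
snap('wrist','w3');snap('side','s3')
e=np.array(s['eef_pos'])
for L in(.128,.138):
    p=np.append(e-[0,0,L],1)
    for n in('w3','s3'):
        a=load(n);q=a['K']@(a['E']@p)[:3];print(L,n,q[:2]/q[2])
for h in([.6789,-.0018,.07],[.6711,.0422,.07]):
        for n in('w3','s3'):
            a=load(n);q=a['K']@(a['E']@np.append(h,1))[:3];print(n,q[:2]/q[2])
a=cv2.imread('pics/w3.png');b=cv2.imread('pics/s3.png')
cv2.imwrite('pics/v3.png',cv2.hconcat([cv2.resize(a[150:250,240:320],(480,600),interpolation=3),cv2.resize(b[210:270,225:257],(320,600),interpolation=3)]))
E
```

```text
5.125 [0.6799561  0.00285803 0.21713587] [-0.52459822  0.35403965  0.73555842] [[-1.191e-01  9.929e-01  1.700e-03]
 [ 9.929e-01  1.191e-01  5.000e-04]
 [ 3.000e-04  1.700e-03 -1.000e+00]]
0.128 w3 [281.97574894 200.50043266]
0.128 s3 [225.63767586 235.25505689]
0.138 w3 [281.98472028 198.07139133]
0.138 s3 [225.83220492 238.40791094]
w3 [280.55612334 199.88125567]
s3 [226.51709791 240.40138397]
w3 [278.16989608 159.66950905]
s3 [228.22090159 248.72809673]
```

View pics/v3.png

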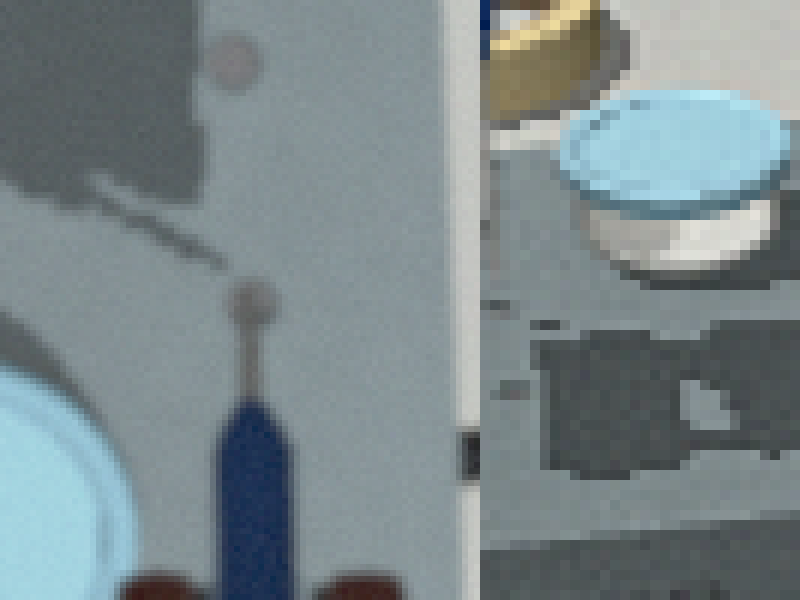

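Wrist view: hole a is at (279,160) and hole b at (281.7,200.5), with the blade ending in line with b. I'll get the blade end from pixel numbers.

```bash
python3 - <<'E'
from h import *
w=load('w3')['p'].astype(int)
for v in range(193,220): print(v,w[v,274:290].sum(1).tolist(), (w[v,281]).tolist())
print('a');
for v in range(154,168): print(v,w[v,271:288].sum(1).tolist())
s=load('s3')['p'].astype(int)
for v in range(222,246): print(v,s[v,218:234].sum(1).tolist())
E
```

```text
193 [360, 339, 325, 367, 407, 429, 433, 431, 433, 431, 431, 432, 430, 417, 427, 429] [134, 147, 150]
194 [402, 355, 343, 364, 398, 426, 425, 424, 427, 423, 440, 429, 431, 425, 436, 429] [132, 144, 148]
195 [405, 397, 391, 393, 408, 417, 421, 416, 410, 427, 415, 429, 426, 433, 418, 435] [130, 142, 144]
196 [434, 410, 430, 424, 408, 390, 383, 376, 378, 389, 400, 421, 431, 442, 427, 436] [118, 128, 130]
197 [424, 430, 424, 414, 398, 372, 360, 340, 353, 350, 376, 394, 432, 431, 437, 434] [111, 113, 116]
198 [426, 438, 423, 406, 374, 350, 321, 316, 327, 348, 360, 374, 408, 434, 431, 428] [105, 105, 106]
199 [435, 426, 414, 396, 370, 327, 296, 294, 326, 344, 355, 361, 382, 416, 435, 432] [99, 98, 97]
200 [427, 437, 423, 384, 360, 339, 303, 298, 319, 330, 349, 349, 384, 418, 425, 431] [100, 100, 98]
201 [431, 433, 413, 390, 364, 312, 298, 291, 297, 313, 321, 338, 377, 416, 433, 431] [97, 97, 97]
202 [423, 432, 423, 406, 347, 313, 293, 292, 280, 292, 306, 338, 384, 415, 426, 444] [95, 100, 97]
203 [434, 439, 424, 414, 382, 318, 295, 277, 285, 287, 315, 361, 406, 415, 424, 432] [93, 93, 91]
2
[... 4187 characters left out ...]
 400, 422, 409, 400]
238 [423, 414, 395, 400, 412, 401, 409, 407, 387, 387, 400, 405, 404, 402, 407, 410]
239 [403, 402, 405, 409, 407, 401, 413, 391, 405, 412, 416, 407, 412, 409, 406, 399]
240 [410, 406, 413, 406, 408, 410, 387, 302, 244, 273, 374, 396, 412, 414, 410, 397]
241 [392, 398, 397, 396, 413, 414, 397, 381, 365, 348, 367, 414, 420, 419, 408, 412]
242 [401, 404, 402, 399, 414, 393, 388, 401, 392, 403, 409, 409, 275, 204, 216, 358]
243 [416, 402, 402, 406, 415, 403, 400, 388, 389, 403, 408, 412, 408, 421, 408, 418]
244 [400, 383, 408, 393, 395, 389, 404, 398, 396, 401, 404, 411, 280, 233, 249, 244]
245 [391, 396, 396, 399, 393, 396, 404, 404, 393, 403, 407, 416, 307, 207, 225, 232]
```

```bash
python3 - <<'E'
from h import *
for z in(.08,.085,.09): print(world('w3',281,198,z))
print(world('w3',281.6,200.2,.07),world('w3',278.6,160.2,.07),rel([.68,-.0018,.2]))
E
```

```text
[0.67886431 0.00303615 0.08      ]
[0.6787288  0.00434676 0.085     ]
[0.67859328 0.00565738 0.09      ]
[ 0.6801015  -0.00202643  0.07      ] [0.67162325 0.04169396 0.07      ] [-0.00390444 -0.00079396  0.01744251]
```

carry_out:
  steps: "-0.0052 -0.0002 0.004 0 0 0 0.005; -0.0052 -0.0002 0.008 0 0 0 0.005; -0.0052 -0.0002 0.011 0 0 0 0.005; -0.0052 -0.0002 0.011 0 0 0 0.005; -0.0052 -0.0002 0.011 0 0 0 0.005"

```text
clock: 5.85
eef_pos: [0.68, -0.0034, 0.2046]
tcp_rot: [0.0, 0.664, 0.748, -0.0]
wrist_force: [0.8, 0.0, -0.3]
finger_gap: 0.0101
finger_force: 25.0
```

carry_out:
  steps: "0 0 0.002 0 0 0 0.005; 0 0 0.004 0 0 0 0.005; 0 0 0.005 0 0 0 0.005; 0 0 0.005 0 0 0 0.005"

```text
clock: 6.35
eef_pos: [0.6799, -0.0034, 0.1995]
tcp_rot: [-0.0, 0.664, 0.748, -0.0]
wrist_force: [0.4, 0.9, 0.3]
finger_gap: 0.0101
finger_force: 25.0
```

carry_out:
  steps: "0 0 0.002 0 0 0 0.005; 0 0 0.003 0 0 0 0.005; 0 0 0.004 0 0 0 0.005; 0 0 0.004 0 0 0 0.005"

```text
clock: 6.85
eef_pos: [0.6799, -0.0034, 0.1955]
tcp_rot: [-0.0, 0.664, 0.748, -0.0]
wrist_force: [-0.3, 0.8, -0.3]
finger_gap: 0.0098
finger_force: 25.0
```

carry_out:
  steps: "0 0 0.002 0 0 0 0.005; 0 0 0.003 0 0 0 0.005; 0 0 0.005 0 0 0 0.005; 0 0 0.005 0 0 0 0.005"

```text
clock: 7.35
eef_pos: [0.6799, -0.0034, 0.1904]
tcp_rot: [-0.0, 0.664, 0.748, -0.0]
wrist_force: [-0.3, -0.1, -0.7]
finger_gap: 0.01
finger_force: 25.0
```

carry_out:
  steps: "0 0 0.003 0 0 0 0.005; 0 0 0.006 0 0 0 0.005; 0 0 0.009 0 0 0 0.005; 0 0 0.010 0 0 0 0.005; 0 0 0.010 0 0 0 0.005"

```text
clock: 7.98
eef_pos: [0.6799, -0.0034, 0.1805]
tcp_rot: [-0.0, 0.664, 0.748, -0.0]
wrist_force: [-0.1, 0.7, 0.1]
finger_gap: 0.0102
finger_force: 25.0
```

carry_out:
  steps: "0 0 0.001 0 0 0 0.005; 0 0 0.002 0 0 0 0.005; 0 0 0.003 0 0 0 0.005; 0 0 0.003 0 0 0 0.005"

```text
clock: 8.48
eef_pos: [0.6801, -0.0035, 0.1779]
tcp_rot: [0.0, 0.664, 0.748, 0.0]
wrist_force: [0.7, -0.2, 1.3]
finger_gap: 0.0103
finger_force: 25.0
```

carry_out:
  steps: "0 0 0.001 0 0 0 0.005; 0 0 0.001 0 0 0 0.005; 0 0 0.001 0 0 0 0.005"

```text
clock: 8.85
eef_pos: [0.6806, -0.0035, 0.1775]
tcp_rot: [0.001, 0.664, 0.748, 0.001]
wrist_force: [0.0, -0.6, 5.1]
finger_gap: 0.0095
finger_force: 25.0
```

Hole b is solid: 5 N with almost no travel. I'll move to hole a.

carry_out:
  steps: "0 0 -0.02 0 0 0 0.005; 0 0 -0.04 0 0 0 0.005; 0 0 -0.04 0 0 0 0.005; 0.022 -0.0012 -0.04 0 0 0 0.005; 0.0446 -0.0025 -0.04 0 0 0 0.005; 0.0446 -0.0025 -0.04 0 0 0 0.005; 0.0446 -0.0025 -0.04 0 0 0 0.005; 0.0446 -0.0025 -0.032 0 0 0 0.005; 0.0446 -0.0025 -0.032 0 0 0 0.005"

```text
clock: 9.98
eef_pos: [0.6718, 0.0398, 0.2076]
tcp_rot: [-0.0, 0.665, 0.747, -0.001]
wrist_force: [0.7, 1.1, -1.1]
finger_gap: 0.0101
finger_force: 25.0
```

carry_out:
  steps: "0 0 0.002 0 0 0 0.005; 0 0 0.003 0 0 0 0.005; 0 0 0.003 0 0 0 0.005"

```text
clock: 10.35
eef_pos: [0.6722, 0.0405, 0.2056]
tcp_rot: [-0.0, 0.664, 0.747, -0.0]
wrist_force: [-0.8, -0.3, -0.5]
finger_gap: 0.0099
finger_force: 25.0
```

carry_out:
  steps: "0 0 0.001 0 0 0 0.005; 0 0 0.002 0 0 0 0.005; 0 0 0.003 0 0 0 0.005; 0 0 0.003 0 0 0 0.005"

```text
clock: 10.85
eef_pos: [0.6722, 0.0406, 0.2025]
tcp_rot: [-0.0, 0.664, 0.748, -0.0]
wrist_force: [0.8, 0.2, 0.6]
finger_gap: 0.0102
finger_force: 25.0
```

carry_out:
  steps: "0 0 0.003 0 0 0 0.005; 0 0 0.007 0 0 0 0.005; 0 0 0.011 0 0 0 0.005; 0 0 0.015 0 0 0 0.005; 0 0 0.019 0 0 0 0.005; 0 0 0.022 0 0 0 0.005; 0 0 0.022 0 0 0 0.005; 0 0 0.022 0 0 0 0.005"

```text
clock: 11.85
eef_pos: [0.6723, 0.0406, 0.1808]
tcp_rot: [0.0, 0.664, 0.748, 0.0]
wrist_force: [0.2, -0.9, -0.3]
finger_gap: 0.0103
finger_force: 25.0
```

carry_out:
  steps: "0 0 0.001 0 0 0 0.005; 0 0 0.002 0 0 0 0.005; 0 0 0.003 0 0 0 0.005; 0 0 0.003 0 0 0 0.005"

```text
clock: 12.35
eef_pos: [0.6724, 0.0406, 0.1778]
tcp_rot: [0.0, 0.664, 0.748, 0.0]
wrist_force: [-0.4, -0.0, 1.4]
finger_gap: 0.0103
finger_force: 25.0
```

carry_out:
  steps: "0 0 0.001 0 0 0 0.005; 0 0 0.001 0 0 0 0.005; 0 0 0.001 0 0 0 0.005"

```text
clock: 12.72
eef_pos: [0.6728, 0.0406, 0.1774]
tcp_rot: [0.001, 0.664, 0.748, 0.001]
wrist_force: [0.1, 0.6, 5.2]
finger_gap: 0.01
finger_force: 25.0
```

Hole a is solid as well, so the latch must be under hole c.

carry_out:
  steps: "0 0 -0.02 0 0 0 0.005; 0 0 -0.042 0 0 0 0.005; 0 0 -0.042 0 0 0 0.005; -0.045 0.0027 -0.042 0 0 0 0.005; -0.0895 0.0053 -0.042 0 0 0 0.005; -0.0895 0.0053 -0.042 0 0 0 0.005; -0.0895 0.0053 -0.042 0 0 0 0.005; -0.0895 0.0053 -0.032 0 0 0 0.005; -0.0895 0.0053 -0.032 0 0 0 0.005"

```text
clock: 13.85
eef_pos: [0.6873, -0.046, 0.2071]
tcp_rot: [-0.001, 0.664, 0.748, -0.001]
wrist_force: [-0.3, 0.9, -0.6]
finger_gap: 0.0103
finger_force: 25.0
```

carry_out:
  steps: "0 0 0.002 0 0 0 0.005; 0 0 0.003 0 0 0 0.005; 0 0 0.003 0 0 0 0.005"

```text
clock: 14.22
eef_pos: [0.6881, -0.0476, 0.2057]
tcp_rot: [0.0, 0.664, 0.748, 0.0]
wrist_force: [0.1, -0.5, -0.3]
finger_gap: 0.0103
finger_force: 25.0
```

carry_out:
  steps: "0 0 0.001 0 0 0 0.005; 0 0 0.002 0 0 0 0.005; 0 0 0.003 0 0 0 0.005; 0 0 0.003 0 0 0 0.005"

```text
clock: 14.72
eef_pos: [0.688, -0.0477, 0.2025]
tcp_rot: [-0.0, 0.664, 0.748, -0.0]
wrist_force: [-0.1, 0.1, 0.3]
finger_gap: 0.0101
finger_force: 25.0
```

carry_out:
  steps: "0 0 0.003 0 0 0 0.005; 0 0 0.007 0 0 0 0.005; 0 0 0.011 0 0 0 0.005; 0 0 0.015 0 0 0 0.005; 0 0 0.019 0 0 0 0.005; 0 0 0.022 0 0 0 0.005; 0 0 0.022 0 0 0 0.005; 0 0 0.022 0 0 0 0.005"

```text
clock: 15.72
eef_pos: [0.6881, -0.0477, 0.1808]
tcp_rot: [0.0, 0.664, 0.748, 0.0]
wrist_force: [-1.0, 0.1, -0.6]
finger_gap: 0.0099
finger_force: 25.0
```

carry_out:
  steps: "0 0 0.001 0 0 0 0.005; 0 0 0.002 0 0 0 0.005; 0 0 0.003 0 0 0 0.005; 0 0 0.004 0 0 0 0.005; 0 0 0.004 0 0 0 0.005"

```text
clock: 16.35
eef_pos: [0.6884, -0.0477, 0.1772]
tcp_rot: [0.0, 0.664, 0.748, 0.0]
wrist_force: [0.7, -0.9, 4.1]
finger_gap: 0.0104
finger_force: 25.0
```

carry_out:
  steps: "0 0 0.001 0 0 0 0.005; 0 0 0.002 0 0 0 0.005; 0 0 0.002 0 0 0 0.005"

```text
clock: 16.73
eef_pos: [0.6881, -0.0477, 0.1747]
tcp_rot: [0.0, 0.664, 0.748, 0.0]
wrist_force: [0.4, 0.1, 4.3]
finger_gap: 0.0099
finger_force: 25.0
```

It gives here, so I'll press about 4 mm further.

carry_out:
  steps: "0 0 0.001 0 0 0 0.005; 0 0 0.002 0 0 0 0.005; 0 0 0.003 0 0 0 0.005; 0 0 0.004 0 0 0 0.005; 0 0 0.0045 0 0 0 0.005; 0 0 0.0045 0 0 0 0.005; 0 0 0.0045 0 0 0 0.005; 0 0 0.0045 0 0 0 0.005"

```text
clock: 17.73
eef_pos: [0.6881, -0.0477, 0.1703]
tcp_rot: [0.0, 0.664, 0.748, 0.0]
wrist_force: [-0.7, 0.2, 5.8]
finger_gap: 0.0104
finger_force: 25.0
```

```bash
python3 - <<'E'
from h import *
snap('top','t4');a=load('t0')['p'].astype(int);b=load('t4')['p'].astype(int)
d=np.abs(a-b).sum(2)
# drawer front region beyond the tester front (image below)
print((d[205:240,225:330]>60).sum(), [int((d[v,225:330]>60).sum()) for v in range(205,250,3)])
E
```

```text
3110 [81, 90, 80, 82, 92, 86, 78, 79, 91, 103, 101, 101, 102, 104, 102]
```

```bash
python3 - <<'E'
from h import *
snap('side','s4');a=load('s3')['p'].astype(int);b=load('s4')['p'].astype(int)
d=np.abs(a-b).sum(2)
for v in range(230,300,5): print(v,[int((d[v:v+5,u:u+5]>80).sum()) for u in range(280,350,5)])
snap('wrist','w4')
E
```

```text
230 [21, 24, 25, 25, 25, 25, 23, 1, 0, 0, 0, 0, 0, 0]
235 [25, 24, 25, 25, 22, 21, 25, 14, 0, 0, 0, 0, 0, 0]
240 [6, 14, 25, 25, 25, 24, 23, 24, 3, 0, 0, 0, 0, 0]
245 [0, 3, 24, 25, 25, 24, 22, 25, 14, 0, 0, 0, 0, 0]
250 [2, 0, 15, 24, 25, 25, 21, 25, 16, 0, 0, 0, 0, 0]
255 [17, 15, 10, 25, 25, 25, 25, 25, 25, 4, 0, 0, 0, 0]
260 [0, 0, 3, 17, 16, 22, 25, 25, 25, 21, 15, 10, 7, 5]
265 [0, 0, 0, 0, 0, 4, 13, 15, 18, 25, 25, 25, 25, 25]
270 [0, 0, 0, 0, 0, 0, 0, 0, 0, 0, 4, 5, 8, 11]
275 [0, 0, 0, 0, 0, 0, 3, 0, 0, 0, 0, 0, 0, 0]
280 [0, 7, 3, 0, 0, 0, 3, 25, 25, 21, 20, 17, 15, 10]
285 [0, 0, 0, 0, 0, 0, 0, 25, 25, 25, 25, 25, 25, 25]
290 [0, 0, 0, 0, 0, 0, 0, 13, 13, 10, 10, 10, 14, 14]
295 [0, 0, 0, 0, 0, 0, 0, 0, 0, 0, 0, 0, 0, 0]
```

The side view shows the drawer out. I'll lift the driver and take it back to the stand.

carry_out:
  steps: "0 0 -0.03 0 0 0 0.005; 0 0 -0.08 0 0 0 0.005; 0 0 -0.117 0 0 0 0.005; 0.05 -0.025 -0.117 0 0 0 0.005; 0.105 -0.053 -0.117 0 0 0 0.005; 0.16 -0.08 -0.117 0 0 0 0.005; 0.215 -0.11 -0.117 0 0 0 0.005; 0.27 -0.138 -0.117 0 0 0 0.005; 0.31 -0.158 -0.117 0 0 0 0.005; 0.3255 -0.1664 -0.117 0 0 0 0.005"

```text
clock: 19.12
eef_pos: [0.4823, 0.2584, 0.2863]
tcp_rot: [-0.001, 0.663, 0.749, -0.001]
wrist_force: [-0.3, -0.4, 0.4]
finger_gap: 0.0097
finger_force: 25.0
```

carry_out:
  steps: "0 0 0 0 0 0 0.005; 0 0 0 0 0 0 0.005; 0 0 0 0 0 0 0.005; 0 0 0 0 0 0 0.005"

```text
clock: 19.62
eef_pos: [0.4852, 0.2549, 0.2871]
tcp_rot: [0.0, 0.665, 0.747, -0.0]
wrist_force: [0.8, -1.1, 0.1]
finger_gap: 0.0101
finger_force: 25.0
```

```bash
python3 - <<'E'
from h import *
s=bot.get_state();print(s['clock'],s['eef_pos'],R.from_quat(np.array(s['tcp_rot'])[[1,2,3,0]]).as_matrix().round(4));print(rel([.484,.2554,.147]))
snap('top','t5')
w,_=snap('wrist','w5'); w=w.astype(int);o=load('w2')['p'].astype(int)
for v in range(194,204,2): print(v,w[v,274:292].sum(1).tolist(),o[v,274:292].sum(1).tolist())
p=cv2.imread('pics/t5.png');cv2.imwrite('pics/v5.png',cv2.resize(p[140:270,220:420],(800,520),interpolation=3))
E
```

```text
19.625 [0.48515828 0.25494721 0.28711774] [[-1.157e-01  9.933e-01  1.000e-04]
 [ 9.933e-01  1.157e-01 -2.000e-04]
 [-2.000e-04  1.000e-04 -1.000e+00]]
[ 0.00061364 -0.00111329  0.14011749]
194 [502, 491, 487, 466, 444, 404, 388, 375, 390, 398, 446, 480, 517, 540, 552, 539, 538, 534] [493, 491, 491, 470, 411, 362, 318, 300, 299, 289, 292, 312, 347, 393, 463, 503, 532, 540]
196 [497, 500, 503, 488, 484, 480, 474, 469, 478, 512, 518, 532, 542, 548, 549, 548, 536, 537] [494, 504, 495, 500, 478, 468, 434, 422, 418, 414, 436, 461, 493, 521, 534, 538, 550, 539]
198 [498, 495, 501, 493, 476, 474, 426, 395, 417, 471, 521, 531, 540, 548, 546, 535, 538, 532] [484, 501, 497, 505, 502, 458, 403, 405, 438, 473, 498, 514, 541, 539, 549, 545, 547, 539]
200 [495, 501, 491, 492, 487, 436, 371, 294, 334, 429, 501, 533, 545, 549, 545, 537, 541, 540] [487, 495, 498, 499, 465, 413, 337, 310, 372, 451, 493, 518, 528, 535, 547, 542, 544, 538]
202 [490, 484, 487, 482, 474, 435, 358, 297, 323, 408, 490, 518, 529, 529, 536, 529, 525, 513] [484, 498, 498, 500, 465, 410, 335, 284, 360, 432, 489, 516, 530, 539, 546, 547, 541, 545]
```

View pics/v5.png

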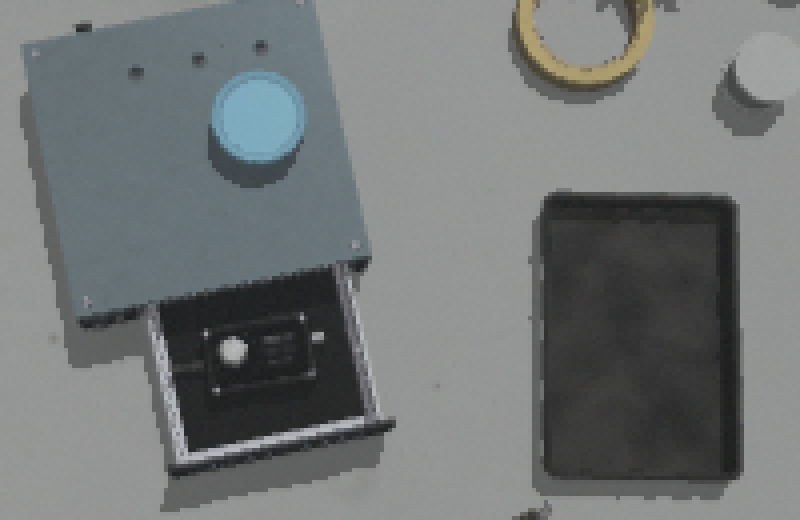

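The drawer is fully out. The box body's corners in the crop are at about (205,330), (308,316), (316,379) and (213,392), and the knob is near (233,350). I'll put the driver down into its slot.

carry_out:
  steps: "0.0006 -0.0011 0.02 0 0 0 0.005; 0.0006 -0.0011 0.04 0 0 0 0.005; 0.0006 -0.0011 0.05 0 0 0 0.005; 0.0006 -0.0011 0.06 0 0 0 0.005; 0.0006 -0.0011 0.067 0 0 0 0.005; 0.0006 -0.0011 0.072 0 0 0 0.005; 0.0006 -0.0011 0.072 0 0 0 0.005"

```text
clock: 20.6
eef_pos: [0.4833, 0.2565, 0.215]
tcp_rot: [-0.0, 0.664, 0.748, -0.0]
wrist_force: [-0.4, -0.2, -0.2]
finger_gap: 0.0097
finger_force: 25.0
```

carry_out:
  steps: "0 0 0.006 0 0 0 0.005; 0 0 0.02 0 0 0 0.005; 0 0 0.04 0 0 0 0.005; 0 0 0.055 0 0 0 0.005; 0 0 0.063 0 0 0 0.005; 0 0 0.066 0 0 0 0.005; 0 0 0.066 0 0 0 0.005; 0 0 0.066 0 0 0 0.005"

```text
clock: 21.6
eef_pos: [0.4837, 0.2566, 0.1497]
tcp_rot: [0.0, 0.664, 0.748, 0.0]
wrist_force: [-0.3, -0.5, -0.4]
finger_gap: 0.0102
finger_force: 25.0
```

carry_out:
  steps: "0 0 0.001 0 0 0 0.005; 0 0 0.0025 0 0 0 0.005; 0 0 0.0025 0 0 0 0.005; 0 0 0.0025 0 0 0 0.005"

```text
clock: 22.1
eef_pos: [0.4835, 0.2565, 0.1468]
tcp_rot: [0.0, 0.664, 0.748, 0.0]
wrist_force: [0.3, 0.3, 1.9]
finger_gap: 0.0101
finger_force: 25.0
```

Seated, with light contact. I'll release, rise, and work out where the box is.

carry_out:
  steps: "0 0 0 0 0 0 0.015; 0 0 0 0 0 0 0.03; 0 0 0 0 0 0 0.04; 0 0 0 0 0 0 0.05; 0 0 -0.03 0 0 0 0.06; 0 0 -0.08 0 0 0 0.07; 0 0 -0.12 0 0 0 0.08; 0 0 -0.12 0 0 0 0.08; 0 0 -0.12 0 0 0 0.08"

```text
clock: 23.22
eef_pos: [0.4829, 0.2563, 0.2659]
tcp_rot: [-0.0, 0.664, 0.748, -0.0]
wrist_force: [-0.0, -0.4, 0.3]
finger_gap: 0.0798
finger_force: 0.0
```

```bash
python3 - <<'E'
from h import *
P=[(205,330),(308,316),(316,379),(213,392)]
C=np.array([world('t5',220+x/4,140+y/4,.045) for x,y in P]);print(C.round(4),C.mean(0))
print('lens',[np.linalg.norm(C[i]-C[(i+1)%4]).round(4) for i in range(4)])
d=C[0]+C[3]-C[1]-C[2];print('unit y yaw',np.degrees(np.arctan2(d[1],d[0])))
T=np.array([world('t5',220+x/4,140+y/4,.031) for x,y in((543,195),(737,197),(740,477),(546,477))]);print(T.round(4),T.mean(0))
p=C.mean(0);p[2]=.19;print(rel(p));s=bot.get_state();print(s['eef_pos'],s['joints'],s['clock'])
E
```

```text
[[ 0.4895 -0.0024  0.045 ]
 [ 0.4977 -0.0753  0.045 ]
 [ 0.4529 -0.0797  0.045 ]
 [ 0.4455 -0.0071  0.045 ]] [ 0.47140037 -0.04111366  0.045     ]
lens [np.float64(0.0734), np.float64(0.045), np.float64(0.0729), np.float64(0.0442)]
unit y yaw 96.15529108076556
[[ 0.5836 -0.248   0.031 ]
 [ 0.5789 -0.388   0.031 ]
 [ 0.3779 -0.3771  0.031 ]
 [ 0.3812 -0.2403  0.031 ]] [ 0.48041463 -0.3133572   0.031     ]
[-0.29400007 -0.04639473  0.07599511]
[0.48289922 0.25632781 0.26589541] [-0.89172222  0.23581829  0.38561219  1.73243794 -0.09482872  1.19245392
 -0.36253463] 23.225
```

carry_out:
  steps: "-0.05 -0.008 0 0 0 0 0.0878; -0.11 -0.017 0 0 0 0 0.0878; -0.17 -0.027 0.02 0 0 0 0.0878; -0.23 -0.036 0.05 0 0 0 0.0878; -0.294 -0.046 0.076 0 0 0 0.0878; -0.294 -0.046 0.076 0 0 0 0.0878; -0.294 -0.046 0.076 0 0 0 0.0878; -0.294 -0.046 0.076 0 0 0 0.0878; -0.294 -0.046 0.076 0 0 0 0.0878"

```text
clock: 24.35
eef_pos: [0.4727, -0.0393, 0.1909]
tcp_rot: [0.0, 0.663, 0.748, 0.0]
wrist_force: [-0.5, -1.0, 0.1]
finger_gap: 0.0878
finger_force: 0.0
```

```bash
python3 - <<'E'
from h import *
snap('wrist','w6')
p=cv2.imread('pics/w6.png');cv2.imwrite('pics/v6.png',cv2.resize(cv2.convertScaleAbs(p[90:270,170:410],alpha=1.6),(800,600),interpolation=3))
s=bot.get_state();print(s['eef_pos'],s['clock'],R.from_quat(np.array(s['tcp_rot'])[[1,2,3,0]]).as_matrix().round(4))
E
```

```text
[ 0.47260288 -0.03955423  0.19089869] 24.4 [[-1.199e-01  9.928e-01  5.000e-04]
 [ 9.928e-01  1.199e-01  4.000e-04]
 [ 3.000e-04  5.000e-04 -1.000e+00]]
```

View pics/v6.png

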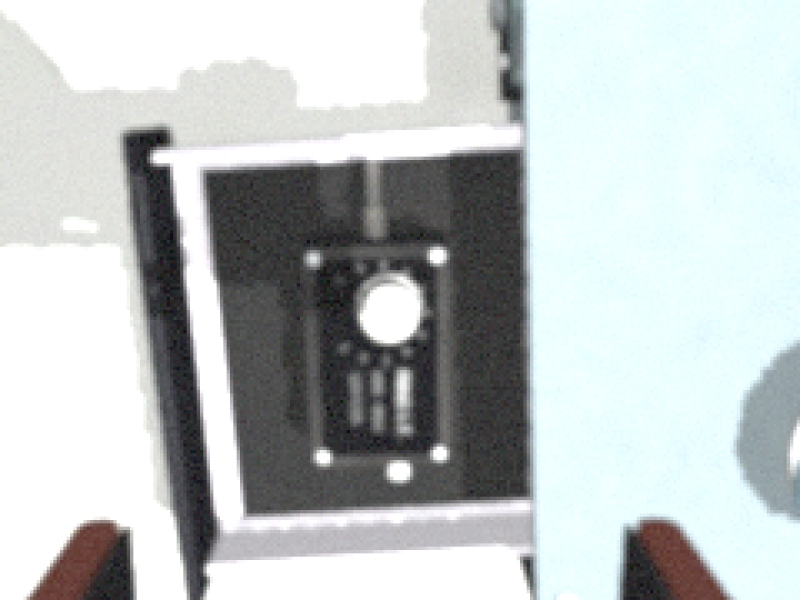

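The box's lid screws are at crop (314,260), (437,256), (440,453) and (322,457), with its centre at crop (378,356). The cover edge is at x≈530 there.

```bash
python3 - <<'E'
from h import *
f=lambda x,y,z: world('w6',170+x*.3,90+y*.3,z)
C=np.array([f(*c,.045) for c in((314,260),(437,256),(440,453),(322,457))]);m=C.mean(0)
d=C[2]+C[3]-C[0]-C[1];print(C.round(4),m,'y yaw',np.degrees(np.arctan2(-d[1],-d[0])))
e=C[1]+C[2]-C[0]-C[3];print('x yaw',np.degrees(np.arctan2(e[1],e[0])))
print('cover',f(528,256,.07),f(533,453,.07),'front inner',f(225,356,.047))
print(rel([m[0],m[1],.031]))
E
```

```text
[[ 0.4497 -0.0105  0.045 ]
 [ 0.489  -0.0044  0.045 ]
 [ 0.4994 -0.0713  0.045 ]
 [ 0.4594 -0.0776  0.045 ]] [ 0.47437126 -0.0409378   0.045     ] y yaw 98.55807608525217
x yaw 8.931064836888766
cover [0.51381605 0.00254374 0.07      ] [ 0.52579831 -0.0587953   0.07      ] front inner [ 0.42384859 -0.04536466  0.047     ]
[-0.0016374   0.00150403  0.15989899]
```

carry_out:
  steps: "-0.0015 0.001 0.02 0 0 -1.2 0.062; -0.0015 0.001 0.05 0 0 -1.2 0.062; -0.0015 0.001 0.08 0 0 -1.2 0.062; -0.0015 0.001 0.08 0 0 -1.2 0.062; -0.0015 0.001 0.11 0 0 -1.2 0.062; -0.0015 0.001 0.13 0 0 -1.2 0.062; -0.0015 0.001 0.14 0 0 -1.2 0.062; -0.0015 0.001 0.1445 0 0 -1.2 0.062; -0.0015 0.001 0.1445 0 0 -1.2 0.062"
  grip_force: 20

```text
clock: 25.52
eef_pos: [0.4739, -0.0422, 0.0467]
tcp_rot: [0.0, 0.656, 0.754, 0.0]
wrist_force: [0.1, 0.2, 0.8]
finger_gap: 0.0618
finger_force: 0.0
```

carry_out:
  steps: "0 0 0 0 0 0 0.05; 0 0 0 0 0 0 0.045; 0 0 0 0 0 0 0.045; 0 0 0 0 0 0 0.045; 0 0 0 0 0 0 0.045"

```text
clock: 26.15
eef_pos: [0.4734, -0.0423, 0.0461]
tcp_rot: [-0.0, 0.656, 0.754, 0.0]
wrist_force: [0.0, -0.5, 0.4]
finger_gap: 0.0454
finger_force: 0.0
```

carry_out:
  steps: "0 0 -0.01 0 0 0 0.045; 0 0 -0.03 0 0 0 0.045; 0 0 -0.06 0 0 0 0.045; 0 0 -0.09 0 0 0 0.045; 0 0 -0.10 0 0 0 0.045; 0 0 -0.10 0 0 0 0.045"

```text
clock: 26.9
eef_pos: [0.4736, -0.0421, 0.1465]
tcp_rot: [0.0, 0.656, 0.755, 0.001]
wrist_force: [0.9, 0.7, -1.1]
finger_gap: 0.0452
finger_force: 0.0
```

```bash
python3 - <<'E'
from h import *
print(rel([.4800,-.3133,.15]),bot.get_state()['joints'])
E
```

```text
[-0.26950103 -0.03134017 -0.00368769] [-0.49234679  0.24753223  0.56779532  2.05297654 -0.17193687  0.88486491
  0.31010778]
```

```bash
python3 - <<'E'
from h import *
snap('wrist','w7');E=load('w7')
p=np.array([.474,-.042,.045,1]);q=E['K']@(E['E']@p)[:3];q=q[:2]/q[2];print('expected if in drawer',q)
for dy in(-25,-12,0,12,25):
  print([world('w7',q[0]+dx,q[1]+dy).round(3).tolist() for dx in(-35,-15,0,15,35)])
E
```

```text
expected if in drawer [282.34356721 207.73138388]
[[0.435, -0.029, 0.017], [0.457, -0.02, 0.044], [0.47, -0.015, 0.057], [0.485, -0.016, 0.045], [0.507, -0.018, 0.017]]
[[0.437, -0.042, 0.017], [0.458, -0.032, 0.045], [0.472, -0.027, 0.058], [0.487, -0.028, 0.045], [0.51, -0.032, 0.016]]
[[0.438, -0.055, 0.017], [0.46, -0.044, 0.045], [0.474, -0.042, 0.045], [0.488, -0.04, 0.044], [0.512, -0.045, 0.017]]
[[0.44, -0.069, 0.017], [0.461, -0.056, 0.045], [0.476, -0.054, 0.045], [0.49, -0.052, 0.045], [0.514, -0.058, 0.017]]
[[0.441, -0.084, 0.017], [0.463, -0.07, 0.045], [0.478, -0.068, 0.045], [0.492, -0.066, 0.045], [0.517, -0.073, 0.017]]
```

The box stayed put because the fingers stopped at the commanded opening before gripping it. I'll go again and close fully this time.

carry_out:
  steps: "0 0 0 0 0 0 0.062; 0 0 0.03 0 0 0 0.062; 0 0 0.06 0 0 0 0.062; 0 0 0.085 0 0 0 0.062; 0 0 0.097 0 0 0 0.062; 0 0 0.101 0 0 0 0.062; 0 0 0.101 0 0 0 0.062"

```text
clock: 27.82
eef_pos: [0.4736, -0.0424, 0.0453]
tcp_rot: [0.0, 0.656, 0.754, 0.0]
wrist_force: [-0.1, 0.1, -0.3]
finger_gap: 0.0617
finger_force: 0.0
```

carry_out:
  steps: "0 0 0 0 0 0 0.03; 0 0 0 0 0 0 0.03; 0 0 0 0 0 0 0.03; 0 0 0 0 0 0 0.03; 0 0 0 0 0 0 0.03; 0 0 0 0 0 0 0.03"

```text
clock: 28.58
eef_pos: [0.4734, -0.0423, 0.0451]
tcp_rot: [-0.0, 0.656, 0.754, -0.0]
wrist_force: [-0.1, -0.3, 0.3]
finger_gap: 0.0301
finger_force: 0.0
```

```bash
python3 - <<'E'
from h import *
s=bot.get_state();print(s['finger_gap'],s['finger_force'],s['eef_pos'])
snap('wrist','w8');E=load('w8')
for v in range(200,330,15):
  print(v,[tuple((world('w8',u,v)*1000).round().astype(int).tolist()) for u in range(200,370,20)])
p=cv2.imread('pics/w8.png');cv2.imwrite('pics/v8.png',cv2.convertScaleAbs(p,alpha=1.6))
E
```

```text
0.030065207769301168 0.0 [ 0.47340219 -0.04229354  0.0451216 ]
200 [(413, -23, 17), (426, -21, 17), (440, -19, 17), (455, -9, 45), (467, -8, 44), (479, -6, 44), (491, -4, 44), (510, -9, 17), (524, -7, 16)]
215 [(413, -34, 16), (427, -32, 16), (441, -30, 17), (457, -19, 44), (469, -15, 50), (481, -15, 46), (493, -14, 44), (512, -20, 17), (527, -18, 16)]
230 [(414, -46, 16), (428, -44, 16), (443, -42, 17), (458, -29, 45), (470, -22, 57), (481, -21, 57), (495, -24, 44), (515, -32, 17), (529, -30, 16)]
245 [(414, -58, 15), (429, -55, 17), (444, -53, 17), (459, -39, 44), (472, -37, 44), (484, -35, 44), (494, -29, 56), (517, -43, 17), (532, -41, 16)]
260 [(415, -70, 16), (430, -68, 17), (450, -35, 76), (460, -49, 45), (473, -47, 45), (486, -46, 45), (492, -29, 76), (519, -55, 17), (534, -53, 16)]
275 [(416, -83, 16), (431, -80, 17), (452, -34, 92), (461, -60, 44), (474, -58, 44), (487, -56, 44), (490, -29, 92), (522, -68, 17), (537, -66, 16)]
290 [(417, -95, 18), (432, -93, 17), (454, -34, 105), (463, -71, 45), (476, -70, 44), (489, -68, 44), (489, -30, 104), (497, -28, 105), (540, -79, 16)]
305 [(447, -13, 147), (452, -12, 147), (456, -34, 116), (464, -103, 17), (480, -100, 17), (496, -98, 17), (488, -31, 113), (486, -9, 145), (491, -7, 147)]
320 [(448, -13, 154), (453, -14, 152), (457, -37, 121), (466, -114, 19), (482, -112, 20), (497, -108, 21), (489, -39, 113), (485, -10, 150), (489, -7, 154)]
```

View pics/v8.png

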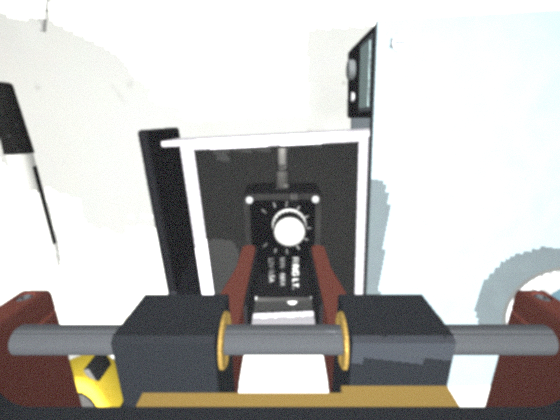

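The last picture shows the closed fingertips sitting above the lid at about (245,250) and (318,250), with the box undisturbed. I'll check the real tip length.

```bash
python3 - <<'E'
from h import *
print(bot.tcp_to_tips)
E=load('w8')
e=np.array([.4734,-.0423,.0451])
y=np.array([.99,.139,0]);x=np.array([-.139,.99,0])
for dz in(-.025,0,.01):
  for s in(-1,1):
    p=np.append(e+s*.015*y+.010*x+[0,0,dz],1);q=E['K']@(E['E']@p)[:3];print(dz,s,q[:2]/q[2])
for v in range(225,262,3): print(v,[int((world('w8',u,v)[2]*1000).round()) for u in range(308,346,3)], [int((world('w8',u,v)[2]*1000).round()) for u in range(226,262,3)])
E
```

```text
0.025
-0.025 -1 [260.76741636 225.10062485]
-0.025 1 [303.00969739 225.11890235]
0 -1 [257.95468652 238.69720826]
0 1 [305.58766173 238.71626558]
0.01 -1 [256.6177619  245.15982935]
0.01 1 [306.8129761 245.1791341]
225 [45, 44, 44, 45, 44, 17, 17, 16, 16, 17, 17, 16, 17] [16, 17, 17, 17, 17, 16, 44, 44, 45, 44, 44, 45]
228 [45, 45, 45, 45, 44, 16, 17, 17, 16, 17, 17, 16, 17] [17, 17, 16, 17, 16, 17, 44, 44, 44, 45, 44, 45]
231 [44, 45, 45, 44, 44, 17, 16, 17, 16, 16, 16, 17, 17] [17, 16, 17, 17, 17, 17, 44, 44, 44, 45, 44, 45]
234 [45, 44, 44, 45, 44, 17, 16, 16, 16, 17, 17, 17, 16] [16, 17, 17, 16, 17, 17, 44, 45, 44, 44, 44, 45]
237 [44, 45, 44, 45, 44, 17, 17, 17, 17, 17, 17, 17, 17] [17, 17, 16, 17, 17, 17, 44, 44, 44, 45, 44, 45]
240 [45, 44, 44, 44, 43, 17, 17, 16, 17, 16, 17, 17, 16] [17, 17, 16, 17, 17, 16, 43, 44, 44, 45, 45, 44]
243 [44, 45, 44, 45, 43, 17, 17, 17, 17, 17, 16, 16, 17] [17, 16, 17, 17, 17, 17, 43, 44, 44, 44, 44, 44]
246 [45, 56, 58, 58, 58, 17, 17, 16, 17, 16, 17, 17, 16] [17, 17, 16, 16, 17, 17, 58, 58, 58, 59, 45, 44]
249 [58, 61, 62, 62, 62, 62, 16, 16, 16, 17, 16, 17, 16] [17, 17, 17, 17, 17, 61, 63, 63, 63, 62, 58, 45]
252 [58, 64, 66, 66, 66, 66, 17, 17, 17, 17, 17, 17, 16] [17, 17, 17, 17, 17, 67, 67, 67, 66, 65, 62, 44]
255 [60, 67, 70, 70, 70, 70, 69, 17, 17, 16, 17, 16, 17] [17, 16, 16, 16, 17, 70, 70, 70, 70, 68, 65, 45]
258 [59, 71, 74, 74, 73, 74, 73, 17, 16, 17, 16, 17, 17] [17, 17, 17, 16, 72, 74, 73, 74, 74, 71, 66, 44]
261 [61, 74, 77, 77, 77, 78, 78, 17, 17, 17, 17, 17, 17] [17, 16, 16, 16, 77, 77, 78, 77, 77, 74, 66, 45]
```

The pictures put the real fingertips about 10 mm above the reported TCP height, so I have to go roughly 30 mm deeper. I'll reopen and descend in stages.

carry_out:
  steps: "0 0 -0.02 0 0 0 0.062; 0 0 -0.02 0 0 0 0.062; 0 0 -0.02 0 0 0 0.062; 0 0 -0.02 0 0 0 0.062; 0 0 -0.01 0 0 0 0.062; 0 0 0 0 0 0 0.062; 0 0 0.005 0 0 0 0.062; 0 0 0.01 0 0 0 0.062; 0 0 0.01 0 0 0 0.062"

```text
clock: 29.75
eef_pos: [0.4732, -0.0424, 0.0348]
tcp_rot: [-0.0, 0.656, 0.754, -0.0]
wrist_force: [-0.1, 0.8, -0.3]
finger_gap: 0.0615
finger_force: 0.0
```

```bash
python3 - <<'E'
from h import *
s=bot.get_state();print(s['eef_pos'],s['finger_gap'],s['wrist_force'])
snap('wrist','w9')
for v in range(222,262,4): print(v,[int((world('w9',u,v)[2]*1000).round()) for u in range(308,360,4)], [int((world('w9',u,v)[2]*1000).round()) for u in range(206,262,4)])
E
```

```text
[ 0.47319053 -0.04237363  0.03476406] 0.061532976588343676 [-0.11340282  0.78294321 -0.25413611]
222 [44, 45, 45, 44, 17, 17, 16, 17, 16, 17, 17, 16, 17] [16, 17, 17, 16, 16, 16, 17, 16, 17, 44, 44, 45, 45, 44]
226 [45, 45, 45, 44, 17, 17, 17, 17, 17, 17, 17, 16, 17] [17, 16, 17, 16, 16, 17, 16, 16, 17, 44, 44, 44, 44, 44]
230 [44, 45, 44, 44, 17, 17, 16, 16, 16, 17, 17, 16, 16] [17, 17, 17, 17, 17, 16, 16, 17, 16, 44, 44, 44, 45, 45]
234 [45, 45, 45, 44, 17, 17, 17, 17, 17, 17, 17, 17, 16] [17, 17, 17, 17, 17, 16, 17, 16, 17, 44, 44, 44, 45, 45]
238 [45, 45, 44, 44, 17, 17, 16, 17, 17, 16, 17, 16, 17] [17, 17, 16, 17, 17, 17, 17, 16, 17, 44, 44, 45, 45, 45]
242 [44, 45, 44, 44, 17, 17, 16, 17, 16, 16, 17, 17, 17] [17, 17, 16, 17, 17, 16, 17, 17, 17, 44, 45, 45, 44, 44]
246 [44, 44, 44, 44, 17, 16, 17, 17, 47, 48, 47, 17, 17] [17, 17, 17, 48, 48, 46, 17, 17, 17, 43, 44, 45, 45, 45]
250 [45, 45, 44, 45, 17, 17, 16, 49, 53, 54, 53, 53, 17] [17, 16, 53, 54, 53, 52, 47, 16, 17, 17, 44, 44, 45, 44]
254 [45, 45, 44, 45, 16, 16, 17, 51, 56, 59, 59, 59, 16] [16, 58, 59, 58, 58, 55, 47, 16, 17, 17, 44, 45, 44, 44]
258 [44, 44, 44, 45, 16, 16, 16, 52, 60, 63, 64, 63, 63] [17, 64, 63, 63, 62, 59, 49, 16, 17, 17, 44, 45, 45, 45]
```

carry_out:
  steps: "0 0 0.004 0 0 0 0.062; 0 0 0.008 0 0 0 0.062; 0 0 0.012 0 0 0 0.062; 0 0 0.016 0 0 0 0.062; 0 0 0.016 0 0 0 0.062"

```text
clock: 30.42
eef_pos: [0.4732, -0.0423, 0.0188]
tcp_rot: [-0.0, 0.656, 0.754, -0.0]
wrist_force: [0.1, -0.4, -0.1]
finger_gap: 0.062
finger_force: 0.0
```

carry_out:
  steps: "0 0 0.003 0 0 0 0.055; 0 0 0.004 0 0 0 0.03; 0 0 0.004 0 0 0 0.03; 0 0 0.004 0 0 0 0.03; 0 0 0.004 0 0 0 0.03; 0 0 0.004 0 0 0 0.03"

```text
clock: 31.18
eef_pos: [0.4735, -0.0423, 0.0152]
tcp_rot: [0.0, 0.656, 0.754, 0.0]
wrist_force: [-0.1, 0.9, 0.3]
finger_gap: 0.0499
finger_force: 20.0
```

The box is gripped at 49.9 mm. I'll lift it, swing to the tray and turn it so its length runs along the tray.

carry_out:
  steps: "0 0 -0.015 0 0 0 0.03; 0 0 -0.04 0 0 0 0.03; 0 0 -0.08 0 0 0 0.03; 0 0 -0.12 0 0 0 0.03; -0.04 -0.005 -0.12 0 0 0 0.03; -0.09 -0.01 -0.12 0 0 -9 0.03; -0.14 -0.016 -0.12 0 0 -19 0.03; -0.19 -0.022 -0.12 0 0 -29 0.03; -0.24 -0.028 -0.12 0 0 -39 0.03; -0.2686 -0.0312 -0.12 0 0 -47 0.03"

```text
clock: 32.42
eef_pos: [0.4788, -0.3158, 0.1362]
tcp_rot: [0.0, 0.3, 0.954, -0.001]
wrist_force: [-0.3, 1.0, -0.4]
finger_gap: 0.0498
finger_force: 20.0
```

carry_out:
  steps: "0 0 0 0 0 -10 0.03; 0 0 0 0 0 -20 0.03; 0 0 0 0 0 -29 0.03; 0 0 0 0 0 -32 0.03; 0 0 0 0 0 -32 0.03; 0 0 0 0 0 -32 0.03"

```text
clock: 33.17
eef_pos: [0.4796, -0.3127, 0.1356]
tcp_rot: [0.0, 0.027, 1.0, -0.0]
wrist_force: [0.1, -0.3, -1.5]
finger_gap: 0.05
finger_force: 20.0
```

```bash
python3 - <<'E'
from h import *
s=bot.get_state();print(s['finger_gap'],s['finger_force'],s['eef_pos'],s['joints']);M=R.from_quat(np.array(s['tcp_rot'])[[1,2,3,0]]).as_matrix();print(M.round(3))
snap('wrist','w10')
for v in range(180,300,12): print(v,[tuple((world('w10',u,v)*1000).round().astype(int).tolist()) for u in range(240,330,14)])
print(rel([.480,-.313,.0]))
E
```

```text
0.05003373727632688 19.963959753513336 [ 0.47964163 -0.31270155  0.13561252] [ 0.24834464  0.40656748  0.32014185  1.82726234 -0.15546724  0.93185199
  2.15328873]
[[-0.999  0.055  0.   ]
 [ 0.055  0.999 -0.   ]
 [-0.    -0.    -1.   ]]
180 [(457, -357, 2), (457, -342, 3), (458, -328, 2), (429, -311, 154), (460, -298, 3), (461, -284, 3), (461, -269, 3)]
192 [(470, -358, 2), (470, -343, 3), (471, -328, 3), (435, -311, 154), (473, -299, 3), (473, -284, 4), (474, -269, 3)]
204 [(439, -333, 160), (439, -326, 161), (439, -319, 161), (440, -312, 161), (440, -304, 162), (440, -297, 162), (441, -290, 161)]
216 [(444, -333, 165), (444, -326, 165), (445, -319, 165), (445, -312, 165), (445, -305, 165), (446, -298, 165), (446, -290, 165)]
228 [(450, -334, 165), (451, -327, 165), (451, -319, 165), (451, -312, 166), (451, -305, 166), (452, -298, 165), (453, -290, 165)]
240 [(457, -335, 165), (457, -327, 165), (458, -320, 165), (453, -312, 177), (453, -306, 177), (459, -298, 165), (459, -291, 165)]
252 [(464, -335, 165), (464, -328, 165), (465, -320, 165), (459, -313, 178), (459, -306, 178), (460, -299, 176), (466, -291, 165)]
264 [(471, -336, 165), (471, -328, 166), (472, -321, 165), (466, -313, 177), (466, -306, 178), (473, -298, 166), (474, -291, 165)]
276 [(478, -337, 165), (479, -329, 165), (479, -321, 165), (479, -314, 165), (480, -306, 165), (480, -298, 165), (481, -291, 164)]
288 [(486, -337, 164), (486, -330, 165), (486, -322, 165), (487, -314, 165), (487, -306, 165), (488, -299, 164), (488, -291, 165)]
[-0.00036682 -0.00031938  0.13545249]
```

The box is level, with its underside at about 137 mm, over the centre of the empty tray. Lowering it about 134 mm.

carry_out:
  steps: "0 0 0.04 0 0 0 0.03; 0 0 0.08 0 0 0 0.03; 0 0 0.105 0 0 0 0.03; 0 0 0.12 0 0 0 0.03; 0 0 0.128 0 0 0 0.03; 0 0 0.132 0 0 0 0.03; 0 0 0.132 0 0 0 0.03; 0 0 0.132 0 0 0 0.03"

```text
clock: 34.22
eef_pos: [0.4801, -0.3129, 0.0038]
tcp_rot: [0.001, 0.027, 1.0, -0.0]
wrist_force: [0.7, -0.7, -1.3]
finger_gap: 0.0501
finger_force: 20.0
```

carry_out:
  steps: "0 0 0.001 0 0 0 0.03; 0 0 0.002 0 0 0 0.03; 0 0 0.0025 0 0 0 0.03; 0 0 0.0025 0 0 0 0.03"

```text
clock: 34.72
eef_pos: [0.4797, -0.3126, 0.0007]
tcp_rot: [0.0, 0.027, 1.0, 0.0]
wrist_force: [0.2, -0.1, 1.7]
finger_gap: 0.0499
finger_force: 20.0
```

carry_out:
  steps: "0 0 0 0 0 0 0.055; 0 0 0 0 0 0 0.065; 0 0 0 0 0 0 0.07; 0 0 0 0 0 0 0.07; 0 0 -0.02 0 0 0 0.07; 0 0 -0.06 0 0 0 0.07; 0 0 -0.11 0 0 0 0.07; 0 0 -0.16 0 0 0 0.07; 0 0 -0.18 0 0 0 0.07; 0 0 -0.18 0 0 0 0.07"

```text
clock: 35.98
eef_pos: [0.4806, -0.3131, 0.1822]
tcp_rot: [0.002, 0.027, 1.0, -0.001]
wrist_force: [-0.3, 0.4, -0.3]
finger_gap: 0.07
finger_force: 0.0
```

```bash
python3 - <<'E'
from h import *
snap('wrist','w11')
for v in range(130,260,14): print(v,[tuple((world('w11',u,v)*1000).round().astype(int).tolist()) for u in range(240,330,14)])
s,_=snap('side','s11');o=load('s0')['p'].astype(int);d=np.abs(s.astype(int)-o).sum(2)
print('stand diff',int((d[255:358,288:330]>90).sum()),'flux',int((d[285:330,195:222]>90).sum()),'tub',int((d[215:242,228:262]>90).sum()))
E
```

```text
130 [(409, -359, 3), (410, -343, 2), (411, -327, 3), (412, -311, 3), (413, -295, 3), (413, -279, 2), (414, -263, 3)]
144 [(425, -361, 3), (426, -344, 3), (427, -328, 3), (426, -312, 18), (428, -296, 2), (429, -279, 3), (430, -263, 3)]
158 [(441, -362, 2), (442, -346, 2), (439, -328, 28), (440, -313, 29), (441, -297, 28), (445, -280, 2), (446, -263, 3)]
172 [(458, -364, 2), (458, -347, 2), (454, -329, 30), (453, -313, 42), (456, -298, 30), (462, -280, 3), (463, -264, 3)]
186 [(475, -365, 2), (476, -349, 2), (470, -330, 30), (471, -314, 30), (472, -299, 30), (479, -281, 3), (480, -264, 2)]
200 [(492, -367, 3), (493, -350, 2), (486, -331, 30), (487, -315, 31), (488, -299, 30), (497, -281, 2), (497, -264, 3)]
214 [(510, -369, 2), (511, -351, 2), (503, -332, 30), (504, -316, 30), (505, -300, 30), (515, -282, 3), (515, -264, 3)]
228 [(529, -371, 2), (530, -353, 3), (531, -335, 2), (532, -317, 2), (532, -300, 3), (533, -282, 3), (534, -264, 3)]
242 [(548, -373, 2), (549, -355, 2), (550, -336, 3), (551, -318, 3), (552, -300, 2), (553, -282, 2), (554, -264, 3)]
256 [(568, -374, 3), (569, -356, 3), (570, -338, 2), (571, -320, 2), (572, -301, 3), (573, -283, 3), (574, -265, 2)]
stand diff 401 flux 0 tub 0
```

The box is flat in the tray, and the tub and bottle haven't moved. One last check that the driver stands upright.

```bash
python3 - <<'E'
from h import *
for n in('s0','s11'):
    p=load(n)['p'].astype(int)[245:320,285:330];m=(p[...,2]>p[...,0]+40)&(p[...,2]>p[...,1]+25)
    v,u=np.nonzero(m);print(n,m.sum(),u.min()+285,u.max()+285,v.min()+245,v.max()+245,u.mean().round(2)+285,v.mean().round(2)+245, [float(u[v==r].mean().round(1)) for r in np.unique(v)[::6]])
E
```

```text
s0 84 302 306 261 286 303.86 273.49 [19.0, 19.0, 19.0, 19.0, 18.0]
s11 83 302 306 261 286 303.94 273.06 [18.5, 19.0, 19.0, 19.0, 18.0]
```

```bash
python3 -c "
from h import *
print(ticket.sign_off())"
```

```text
the job is handed in; nothing more can be done
None
```

The job is handed in: the latch was under hole c (the right one), the drawer is out, the driver is back upright in its slot, and the dimmer box lies flat, knob up, in the black tray (about 36 s on the clock).

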